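# Reset a tripped breaker under the push-latch cover of a bench power box

## Task

Half of the repair bench is dead because one breaker in the yellow power box has tripped. With the fingertips press down on the front edge of the box's smoked cover (white thumb pad) so that it pops open, push the one toggle that leans the wrong way over so that it is on like its neighbours, then swing the cover down and press it home until it stays latched shut. Leave the other breakers on, and pick up or shift nothing else on the bench or on the box.

Things in the scene. Friction and masses are not known exactly. Their poses are not given: they have to be found in the camera images.
- power_box: Power box fixed to the bench: yellow case 220 (x) x 290 (y) x 90 mm high, blue socket flaps out to x = +-121 mm. Origin: centre of its underside; its -x is the front, +y its left. On its deck (z = 90 mm), under the cover, four white breakers stand in a row along y, 36.5 mm pitch, noses 45 x 35.6 mm, tops at z = 102 mm, a black toggle in each. Round them a rubber lip, z = 100 mm.
- cover (a joint): Cover angle (rad): 0 = shut and latched, 1.75 = fully open, -0.058 = pressed in to its stop. Sprung open, damped, push-push latch. To open: press the front edge down 7 mm to the firm stop (about 2 N on the way), let go; it swings up by itself in 2 s, so get out of its way. To shut: push its outer face down (2 to 3 N) to the same stop 7 mm past flush, let go; it springs back to 0 and stays.
- cover_press (a point): Middle of the white thumb pad (28 x 60 mm) on the outer face of the smoked clear cover; moves with it. 127 mm above the bench when latched. The cover is a shallow dome 125 mm from hinge to front edge, 176 mm wide, 30 mm thick; this point is 107 mm from the hinge and 18 mm from the front edge. z points out of the outer face.
- cover_hinge (a point): Middle of the cover's hinge line along the box's y, at the back of the cover, 96 mm above the bench; fixed, axes as the box. With the cover at angle a, a point of its outer face r mm along it from the hinge lies, in the box's axes from here, at x = -r cos a + 30 sin a, z = r sin a + 30 cos a (mm). Shut, the cover reaches from here towards the box's front (-x).
- tripped_pivot (a point): Pivot of the tripped toggle, in the middle of its breaker, 98 mm above the bench (4 mm below the top of the white nose); axes as the box. The toggle is a black paddle 24 mm wide (y), 6 mm thick, reaching 20 mm from the pivot; off, its tip is 11 mm in front of the pivot (box -x) and 12.5 mm above the nose. Push it from the front along the box's +x; before it nothing rises above the nose.
- toggle_tripped (a joint): Toggle of the tripped breaker (rad): 0 = off, leaning 34 degrees to the box's front (-x); 1.2 = on, leaning as much to the back, towards the cover's hinge. It snaps: sprung from upright (0.6) to both ends, it flips over by itself once pushed past upright; 3 to 5 N at its tip. This one starts off, in any of the four places.
- toggle_second (a joint): Toggle of the second breaker (rad): 0 = off, leaning 34 degrees to the box's front (-x); 1.2 = on, leaning as much to the back, towards the cover's hinge. It snaps: sprung from upright (0.6) to both ends, it flips over by itself once pushed past upright; 3 to 5 N at its tip. Starts on and must stay on.
- toggle_third (a joint): Toggle of the third breaker (rad): 0 = off, leaning 34 degrees to the box's front (-x); 1.2 = on, leaning as much to the back, towards the cover's hinge. It snaps: sprung from upright (0.6) to both ends, it flips over by itself once pushed past upright; 3 to 5 N at its tip. Starts on and must stay on.
- toggle_fourth (a joint): Toggle of the fourth breaker (rad): 0 = off, leaning 34 degrees to the box's front (-x); 1.2 = on, leaning as much to the back, towards the cover's hinge. It snaps: sprung from upright (0.6) to both ends, it flips over by itself once pushed past upright; 3 to 5 N at its tip. Starts on and must stay on.
- tape_roll: red insulating-tape roll, 60 mm across, 19 mm thick, lying flat on the yellow deck of the power box to the left of the cover; origin at the centre of its underside. Bystander.
- multimeter: yellow multimeter with black face, 180 x 88 x 45 mm, lying on the bench to the right of the power box; origin at the centre of its underside. Bystander.
- screwdriver: screwdriver with red handle, 190 mm long, 26 mm thick, lying on the bench behind the power box; origin under its middle. Bystander.
- solder_spool: metal spool of solder, 62 mm across, 56 mm high, standing on the bench right of the power box; origin at the centre of its underside. Bystander.
- cleaner_can: spray can with blue label, 52 mm across, 135 mm high, standing on the bench left of the power box; origin at the centre of its underside. Bystander.
- alcohol_bottle: white bottle with blue cap, 48 mm across, 110 mm high, standing on the bench left of the power box; origin at the centre of its underside. Bystander.
- pliers: small pliers with red handles, about 140 x 40 x 12 mm, lying on the bench behind the power box; origin on their underside near the middle. Bystander.

How it is judged:
On the way, in this order (a step that is already met when the one before it is completed fails the run):
1. the cover has popped open (value of joint cover above 1.3 rad), for 0.1 s.
2. the tripped breaker is switched on while the cover stands open (value of joint toggle_tripped above 1 rad and value of joint cover above 0.8 rad), for 0.1 s.
3. the cover is shut (value of joint cover below 0.03 rad), for 0.1 s.
At the end, for the whole second after the job is handed in: All four toggles are on (above 1.0 rad of 1.2), the cover stays latched shut by itself (joint between -0.02 and 0.03 rad, at rest), and every bystander is within 20 mm of where it stood (value of joint each of toggle_tripped, toggle_second, toggle_third, toggle_fourth above 1 rad and value of joint cover between -0.02 and 0.03 rad and velocity of joint cover below 0.05 rad/s and distance of each of tape_roll, multimeter, screwdriver, solder_spool, cleaner_can, alcohol_bottle, pliers from where it was at the start of the episode below 0.02 m); the robot touches nothing.
It fails at once if another breaker was switched off (value of joint any of toggle_second, toggle_third, toggle_fourth below 0.8 rad).
It fails at once if a bystander was picked up, knocked over or shifted by more than 20 mm (distance of any of tape_roll, multimeter, screwdriver, solder_spool, cleaner_can, alcohol_bottle, pliers from where it was at the start of the episode above 0.02 m).
It also fails if it takes over 51 s, if anything falls off the work surface, if the arm or the gripper's body presses on something with over 40 N, if the wrist force passes 120 N, or if a joint passes its speed limit or range.

## Robot

A 7-joint arm with a two-finger parallel gripper is mounted at the origin on the work surface. World frame = base frame: x ahead of the robot, y to its left, z up, the work surface at z = 0. Lengths are in m, angles in rad, forces in N, time in s.
With the tool pointing down it reaches from about 0.425 to 0.875 m from the base axis. Payload 8.4 kg.
Tool frame: the origin (TCP) lies midway between the tips of the shut fingers; the grasp point (between the pads) lies 19 mm behind it; x points along the fingers, y is the direction in which the jaws open and shut, and the axes are right-handed (so a half turn about x gives the same grasp; the last joint's range is limited). The gripper opens to 85 mm and grips with 20 to 120 N. Pads are 22 mm wide; open, the fingers measure 114 mm over their backs; the gripper's body (76 mm by 85 mm) begins 54 mm behind the grasp point. The pads swing forward as they close: fully open they stand 13 mm farther back than shut.
Start: joints at [1.082, 0.333, 0.04, 1.465, -0.013, 1.343, -0.059], TCP at [0.247, -0.601, 0.231] pointing down, gripper open.
Joint ranges: [-2.58, 2.58], [-0.38, 2.09], [-1.3, 1.39], [0.25, 2.4], [-1.5, 4.64], [0.08, 2.09], [-2.65, 2.65]. Speed limits (rad/s): [2.22, 2.22, 2.79, 2.79, 3.14, 3.14, 3.14].

## Interface

Orientations are given as a 3x3 rotation matrix whose columns are the frame's x, y, z axes.
In Python, from rig import arm gives the robot as it stands.
- The arm moves only by the tool step_arm, never from a script. Its argument "steps" is text: rows parted by semicolons, each of 7 numbers parted by spaces: the opening, from -1 (shut) to 1 (fully open), so that 0 is half open, then the shift along the world's x, y, z in cm, then the turn, a rotation vector about the world's x, y, z in degrees. A call has 1 to 10 rows; each row shifts and turns the commanded pose from where the row before left it; what a row does not reach is not made up. A row lasts 1/10 s, in which the tool goes at most 50 mm and 8.59 degrees, less where a joint would pass 70% of its speed; a pose out of reach is approached as far as the arm can. A call is refused whole if a number of a shift passes 5 or a number of a turn 8.59, either way. A call with a gripper value outside its range is refused whole. The fingers move at their own pace and stop on an object; "newtons" is the grip in N (left out, the last holds). Time passes only in rows, so rows that do not move let the fingers close. It gives the time, the measured TCP pose, the force and the opening at its end, in the units of the state.
- arm.get_obs(): the state, without advancing time (a new reading comes with each control period).
- arm.snapshot(name): name is "scene" or "top" or "wrist"; returns the picture (480x640x3 uint8, blue, green, red); there is no depth.
- arm.camera_info(name): a dict with "intrinsics" (3x3 intrinsics, pixels), "R" (3x3) and "t" (3): a world point X has camera coordinates R X + t. Camera axes: x right, y down, z forward; pixel columns grow to the right and rows downward; lengths in m; the calibration is good to about 2 mm. A picture is of the moment at which its call begins: read the wrist's pose just before it. camera_info takes no time and is no camera call; for the wrist camera it gives the pose at the moment of the call.
- arm.close_job(): hands the job in, once; it reports no verdict.
The state is a dict: "clock": time; "q": joint angles; "qd": joint speeds; "joint_efforts": joint torques, N m; "tcp_pos": TCP position; "orientation": TCP orientation; "contact_force": force on the tool from outside, world axes, zero at the start; "ft_torque": the same for the moment, N m; "width": opening from 0.0 (shut) to 1.0 (fully open).
Only numpy, scipy, OpenCV 4.12 (cv2) and the standard library are available. Lean on these libraries where they do the work, as an engineer would, in place of code of your own. Each camera call takes 0.05 s, during which the arm holds its last target.

## Working session

There is one attempt and no reset: what is moved stays moved. The work goes in short steps, Python scripts to look and compute and a tool call to move; the robot and the scene stay as the last step left them, time stands still between calls to the robot, and variables do not carry over. Pictures are saved under pics/ and viewed, and the job is handed in when it is done.

Besides the shell and the picture viewer there is one more tool, called by a JSON object that holds its "fn" and its "kwargs". step_arm: Moves the arm, as the interface text tells. Its arguments: {"type":"object","properties":{"steps":{"type":"string"},"newtons":{"type":"number"}},"required":["steps"]}

```bash
mkdir -p pics; python3 - <<'E'
from rig import arm
import cv2
o=arm.get_obs();print(o['clock'],o['tcp_pos'],o['orientation'],o['width'],o['contact_force'])
for n in("top","scene"):
    cv2.imwrite(f"pics/{n}0.png",arm.snapshot(n))
    c=arm.camera_info(n);print(n,c)
E
```

```text
0.0 [ 0.24679024 -0.60082641  0.23043244] [[-7.19892289e-04  3.79956602e-01 -9.25004034e-01]
 [ 1.44768457e-03 -9.25002908e-01 -3.79957266e-01]
 [-9.99998693e-01 -1.61264237e-03  1.15845153e-04]] 1.004580969433907 [-0.24226993 -0.16412559  0.5436472 ]
top {'intrinsics': array([[607.8115208 ,   0.        , 308.59816715],
       [  0.        , 607.8115208 , 227.61044576],
       [  0.        ,   0.        ,   1.        ]]), 'R': array([[ 0.00807511, -0.99996632, -0.00146921],
       [-0.99838105, -0.00797956, -0.05631695],
       [ 0.05630333,  0.0019216 , -0.99841186]]), 't': array([0.0395922 , 0.55762787, 1.26635368])}
scene {'intrinsics': array([[603.57616214,   0.        , 316.9294338 ],
       [  0.        , 603.57616214, 231.30506355],
       [  0.        ,   0.        ,   1.        ]]), 'R': array([[-0.1021457 ,  0.99475309, -0.00570518],
       [ 0.53193918,  0.04977376, -0.84531845],
       [-0.84059917, -0.08938045, -0.53423232]]), 't': array([ 1.31060885e-03, -2.10609128e-01,  1.73831261e+00])}
```

View pics/top0.png

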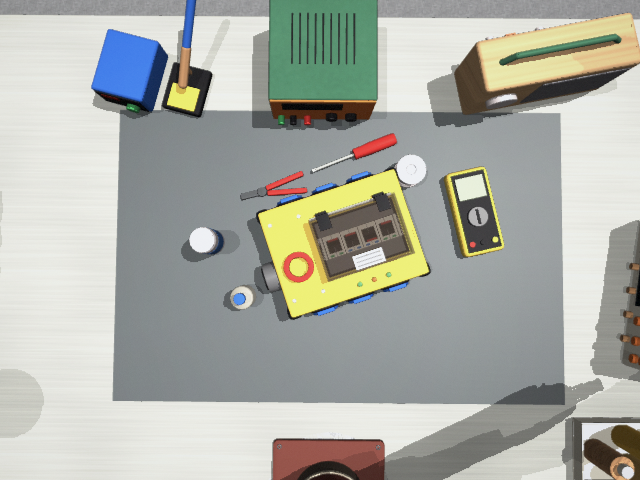

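View pics/scene0.png

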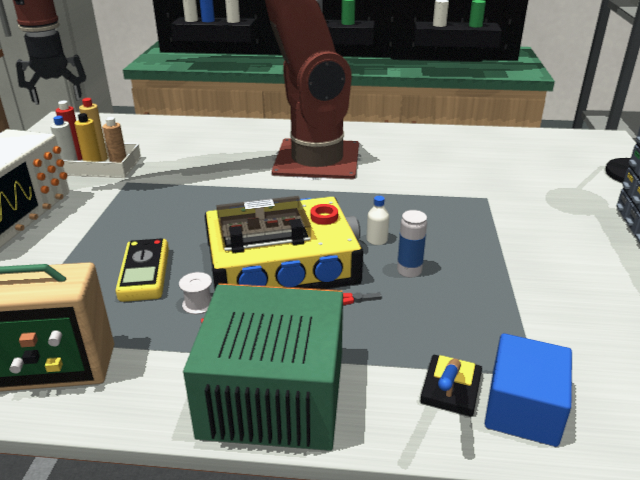

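```bash
python3 - <<'E'
import cv2
a=cv2.imread("pics/top0.png")[155:330,240:440]
cv2.imwrite("pics/topz.png",cv2.resize(a,None,fx=4,fy=4,interpolation=cv2.INTER_CUBIC)[:600*2])
a=cv2.imread("pics/scene0.png")[185:295,195:365]
cv2.imwrite("pics/scz.png",cv2.resize(a,None,fx=4.5,fy=4.5,interpolation=cv2.INTER_CUBIC))
E
```

```text
(no output)
```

View pics/topz.png

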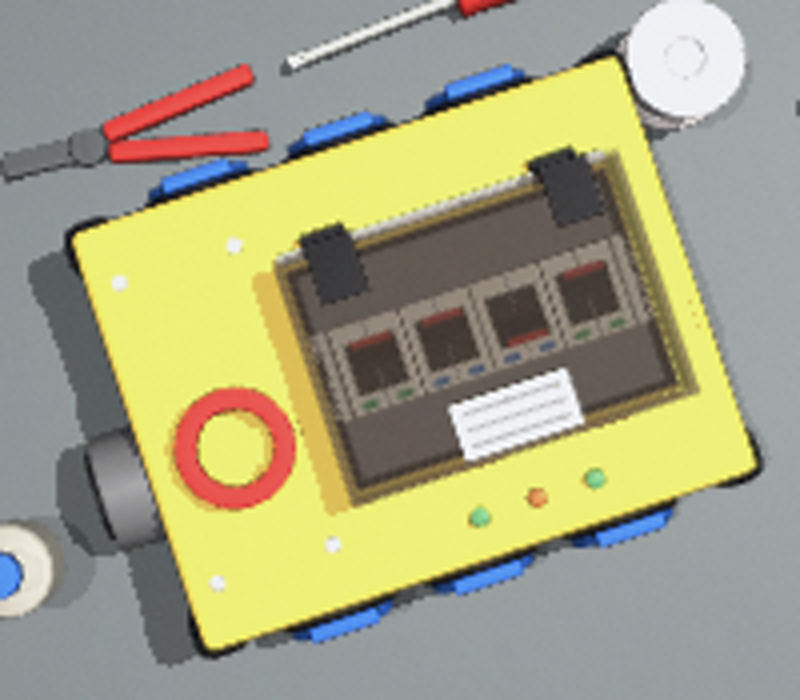

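View pics/scz.png

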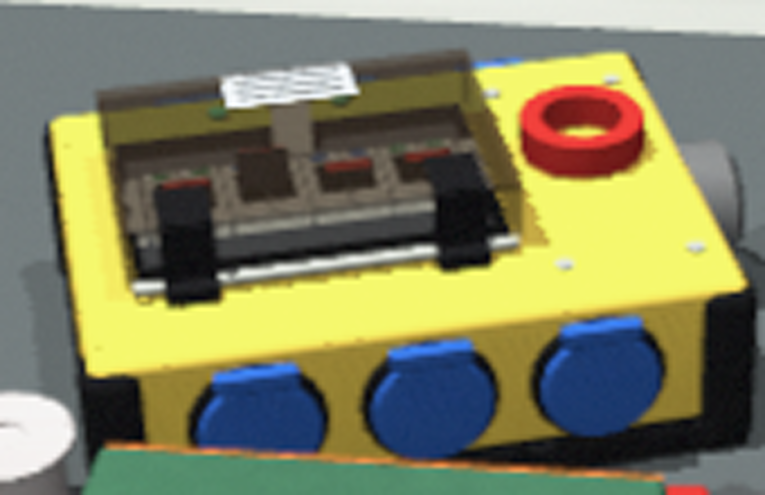

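```bash
cat > h.py <<'E'
import numpy as np
from rig import arm
def ray(n,uv,z,c=None):
    c=c or arm.camera_info(n);K,R,t=c['intrinsics'],c['R'],c['t']
    C=-R.T@t; d=R.T@np.linalg.inv(K)@np.array([uv[0],uv[1],1.])
    return C+d*(z-C[2])/d[2]
def proj(n,X,c=None):
    c=c or arm.camera_info(n);p=c['intrinsics']@(c['R']@np.array(X)+c['t']);return p[:2]/p[2]
E
python3 - <<'E'
from h import *
f=lambda u,v:(240+u/4-.375,155+v/4-.375)
P=[ray("top",f(*p),.09) for p in[(72,235),(615,55),(760,468),(203,652)]]
for p in P:print(p)
c=np.mean(P,0);ex=(P[0]+P[1]-P[2]-P[3]);ey=P[0]+P[3]-P[1]-P[2]
print(c,np.degrees(np.arctan2(ex[1],ex[0])),np.degrees(np.arctan2(-ey[0],ey[1])),np.linalg.norm(ex)/2,np.linalg.norm(ey)/2)
Q=[ray("top",f(*p),.127) for p in[(449,405),(572,369),(585,421),(467,461)]]
print("pad",np.mean(Q,0))
# toggle nose: tripped window centre
for p in [(377,363),(447,340),(516,315),(588,291)]: print(ray("top",f(*p),.102))
# hinge barrel line
for p in [(280,262),(612,155)]: print("h",ray("top",f(*p),.096))
E
```

```text
[0.58066449 0.1455841  0.09      ]
[ 0.67296909 -0.12445783  0.09      ]
[ 0.46780649 -0.19620144  0.09      ]
[0.37515597 0.0784031  0.09      ]
[ 0.52414901 -0.02416802  0.09      ] 18.689997112829335 18.756844061311824 0.21676647289992404 0.28759701551202405
pad [ 0.49327086 -0.07297338  0.127     ]
[ 0.5178827  -0.00601631  0.102     ]
[ 0.52945595 -0.04033295  0.102     ]
[ 0.54202056 -0.07418944  0.102     ]
[ 0.55411795 -0.10955768  0.102     ]
h [0.56761504 0.04200455 0.096     ]
h [ 0.62209261 -0.12215568  0.096     ]
```

{"fn": "step_arm", "kwargs": {"steps": "-1 1.5 3.0 0 0 0 -0.4;-1 2 4.2 0 0 0 -0.4;-1 2 4.2 0 0 0 -0.4;-1 2 4.2 0 0 0 -0.4;-1 2 4.2 0 0 0 -0.4;-1 2 4.2 0 0 0 -0.4;-1 2 4.2 -1 0 0 -0.4;-1 2 4.2 -1 0 0 -0.4;-1 2 4.2 -1 0 0 -0.4;-1 2 4.2 -1 0 0 0", "newtons": 40}}

```text
clock: 1.1
tcp_pos: [0.4422, -0.1914, 0.1909]
orientation: [[-0.0, 0.321, -0.947], [-0.0, -0.947, -0.321], [-1.0, 0.0, 0.0]]
contact_force: [1.4, -0.2, -0.7]
width: 0.002
```

{"fn": "step_arm", "kwargs": {"steps": "-1 0 0 0 0 0 0;-1 0 0 0 0 0 0"}}

```text
clock: 1.3
tcp_pos: [0.442, -0.1923, 0.1909]
orientation: [[-0.001, 0.324, -0.946], [0.0, -0.946, -0.324], [-1.0, -0.0, 0.001]]
contact_force: [-0.2, -0.9, 0.4]
width: 0.004
```

{"fn": "step_arm", "kwargs": {"steps": "-1 1.3 3 -1 0 0 0;-1 1.3 3 -1 0 0 0;-1 1.3 3 -1 0 0 0;-1 1.2 2.9 -1 0 0 0;-1 0 0 0 0 0 0;-1 0 0 0 0 0 0"}}

```text
clock: 1.9
tcp_pos: [0.4927, -0.0754, 0.1511]
orientation: [[-0.001, 0.321, -0.947], [-0.0, -0.947, -0.321], [-1.0, -0.0, 0.001]]
contact_force: [-0.5, -0.2, -0.4]
width: 0.001
```

```bash
python3 - <<'E'
from h import *
import cv2
o=arm.get_obs();print(o['clock'],o['tcp_pos'])
c=arm.camera_info("wrist");print(c['R'].T@-c['t'])
w=arm.snapshot("wrist");s=arm.snapshot("scene")
s=cv2.resize(s[120:320,160:400],None,fx=2.4,fy=2.4)
cv2.imwrite("pics/w1.png",w);cv2.imwrite("pics/s1.png",s)
E
```

```text
1.9 [ 0.49274171 -0.07538229  0.1511377 ]
[ 0.55732557 -0.0530812   0.29360146]
```

View pics/w1.png

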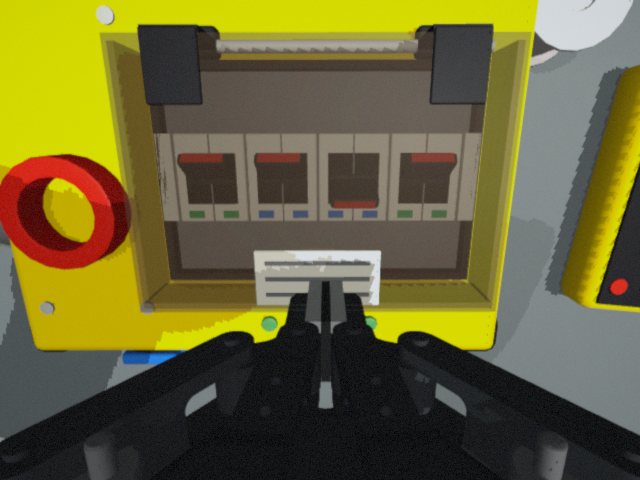

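View pics/s1.png

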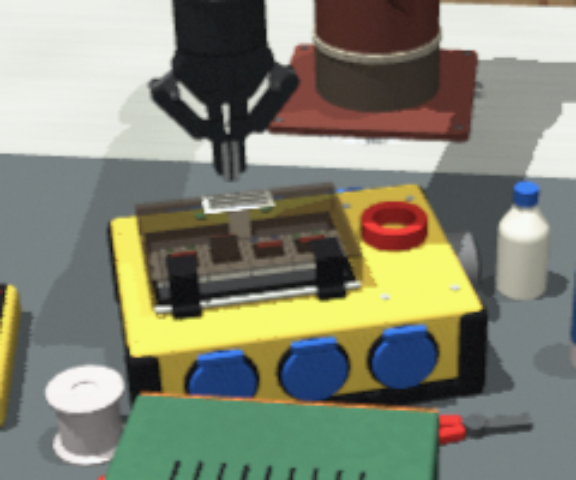

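```bash
python3 - <<'E'
from h import *
for p,z in [((318,278),.127),((354,178),.102),((282,178),.102),((209,178),.102),((427,178),.102),((316,47),.1)]: print(ray("wrist",p,z))
E
```

```text
[ 0.49288609 -0.07192237  0.127     ]
[ 0.54147691 -0.07488235  0.102     ]
[ 0.52966848 -0.03974844  0.102     ]
[ 0.51769423 -0.00412118  0.102     ]
[ 0.55344754 -0.11049884  0.102     ]
[ 0.5938325 -0.0370366  0.1      ]
```

{"fn": "step_arm", "kwargs": {"steps": "-1 0 0.2 -1 0 0 0;-1 0 0 -1 0 0 0;-1 0 0 -0.3 0 0 0;-1 0 0 -0.3 0 0 0;-1 0 0 -0.2 0 0 0;-1 0 0 0 0 0 0"}}

```text
clock: 2.6
tcp_pos: [0.4929, -0.0723, 0.1232]
orientation: [[-0.0, 0.321, -0.947], [-0.0, -0.947, -0.321], [-1.0, -0.0, 0.0]]
contact_force: [-0.6, 0.0, 0.7]
width: 0.002
```

{"fn": "step_arm", "kwargs": {"steps": "-1 0 0 -0.2 0 0 0;-1 0 0 -0.2 0 0 0;-1 0 0 -0.1 0 0 0;-1 0 0 0 0 0 0"}}

```text
clock: 3.0
tcp_pos: [0.4932, -0.0724, 0.12]
orientation: [[0.001, 0.321, -0.947], [-0.001, -0.947, -0.321], [-1.0, 0.001, -0.0]]
contact_force: [-9.2, -0.7, 19.4]
width: -0.002
```

At the stop (19 N). Let go and move up clear.

{"fn": "step_arm", "kwargs": {"steps": "-1 0 0 2 0 0 0;-1 0 0 4.5 0 0 0;-1 0 0 4.5 0 0 0;-1 0 0 4 0 0 0;-1 0 0 0 0 0 0;-1 0 0 0 0 0 0;-1 0 0 0 0 0 0;-1 0 0 0 0 0 0;-1 0 0 0 0 0 0;-1 0 0 0 0 0 0"}}

```text
clock: 4.0
tcp_pos: [0.4927, -0.0722, 0.2676]
orientation: [[-0.001, 0.321, -0.947], [0.0, -0.947, -0.321], [-1.0, -0.001, 0.001]]
contact_force: [-0.2, -0.3, 0.2]
width: -0.003
```

{"fn": "step_arm", "kwargs": {"steps": "-1 0 0 0 0 0 0;-1 0 0 0 0 0 0;-1 0 0 0 0 0 0;-1 0 0 0 0 0 0;-1 0 0 0 0 0 0;-1 0 0 0 0 0 0;-1 0 0 0 0 0 0;-1 0 0 0 0 0 0;-1 0 0 0 0 0 0;-1 0 0 0 0 0 0"}}

```text
clock: 5.0
tcp_pos: [0.493, -0.0722, 0.2683]
orientation: [[-0.0, 0.321, -0.947], [0.0, -0.947, -0.321], [-1.0, -0.0, 0.0]]
contact_force: [0.7, 0.4, 0.0]
width: 0.003
```

```bash
python3 - <<'E'
from h import *
import cv2
o=arm.get_obs();print(o['clock'],o['tcp_pos'])
w=arm.snapshot("wrist");s=arm.snapshot("scene")
s=cv2.resize(s[120:320,160:400],None,fx=2.4,fy=2.4)
cv2.imwrite("pics/w2.png",w);cv2.imwrite("pics/s2.png",s)
E
```

```text
5.0 [ 0.49296195 -0.07222817  0.26829849]
```

View pics/w2.png

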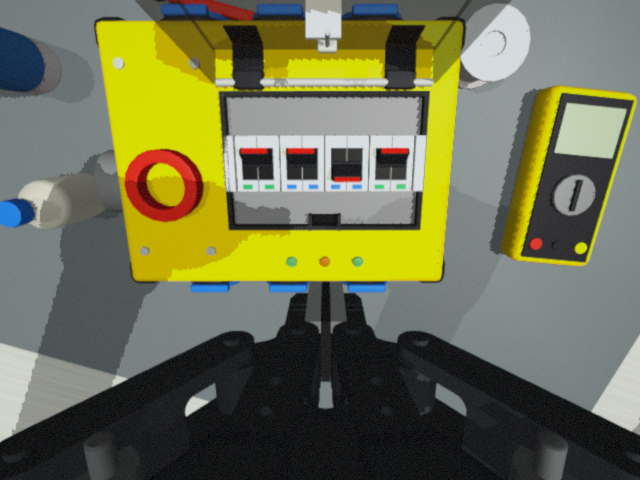

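View pics/s2.png

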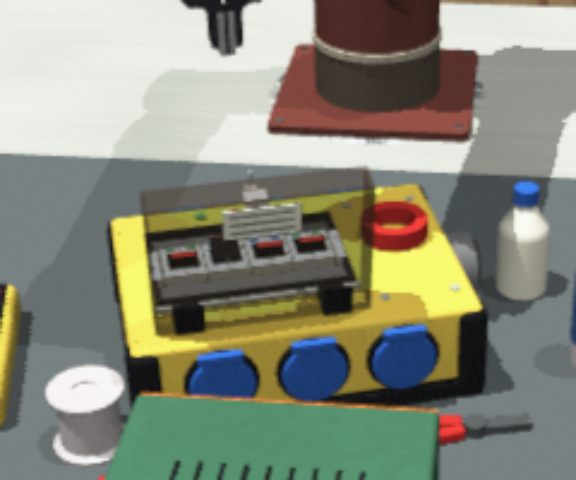

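{"fn": "step_arm", "kwargs": {"steps": "-1 0.6 -0.8 -3 0 0 0;-1 0.7 -0.7 -3 0 0 0;-1 0 0 -3 0 0 0;-1 0 0 -3 0 0 0;-1 0 0 -2 0 0 0;-1 0 0 -1.5 0 0 0;-1 0 0 -0.6 0 0 0;-1 0 0 0 0 0 0"}}

```text
clock: 5.9
tcp_pos: [0.5056, -0.0872, 0.1068]
orientation: [[-0.001, 0.321, -0.947], [0.0, -0.947, -0.321], [-1.0, -0.001, 0.001]]
contact_force: [0.7, 0.3, -0.4]
width: 0.001
```

```bash
python3 - <<'E'
from h import *
import cv2
o=arm.get_obs();print(o['clock'],o['tcp_pos'])
w=arm.snapshot("wrist");cv2.imwrite("pics/w3.png",w)
E
```

```text
5.9 [ 0.50558942 -0.08715981  0.10678076]
```

View pics/w3.png

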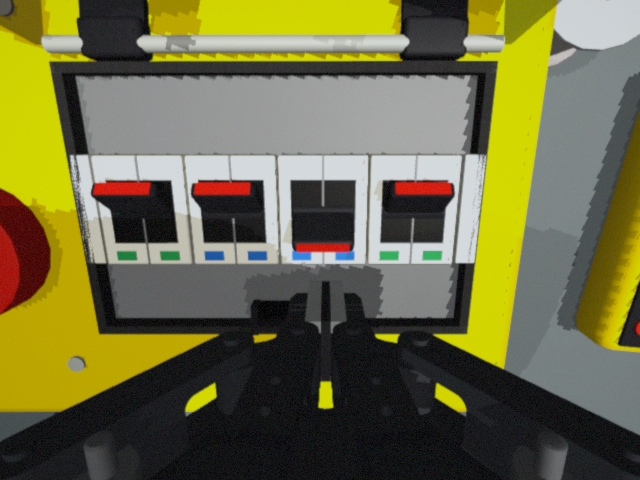

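Fingers (tip ~(325,285)) are centred in front of the tripped toggle (red tip at (323,247)). Push along box +x.

{"fn": "step_arm", "kwargs": {"steps": "-1 0.38 0.13 0 0 0 0;-1 0.38 0.13 0 0 0 0;-1 0.38 0.13 0 0 0 0;-1 0.38 0.13 0 0 0 0;-1 0.38 0.13 0 0 0 0;-1 0.38 0.13 0 0 0 0;-1 0.38 0.13 0 0 0 0;-1 0 0 0 0 0 0"}}

```text
clock: 6.75
tcp_pos: [0.5335, -0.0775, 0.1074]
orientation: [[0.001, 0.322, -0.947], [0.001, -0.947, -0.322], [-1.0, -0.0, -0.001]]
contact_force: [-0.3, 0.3, -0.4]
width: 0.002
```

```bash
python3 - <<'E'
from h import *
import cv2
o=arm.get_obs();print(o['clock'],o['tcp_pos'])
w=arm.snapshot("wrist");cv2.imwrite("pics/w4.png",w)
E
```

```text
6.75 [ 0.53353046 -0.07748873  0.10739093]
```

View pics/w4.png

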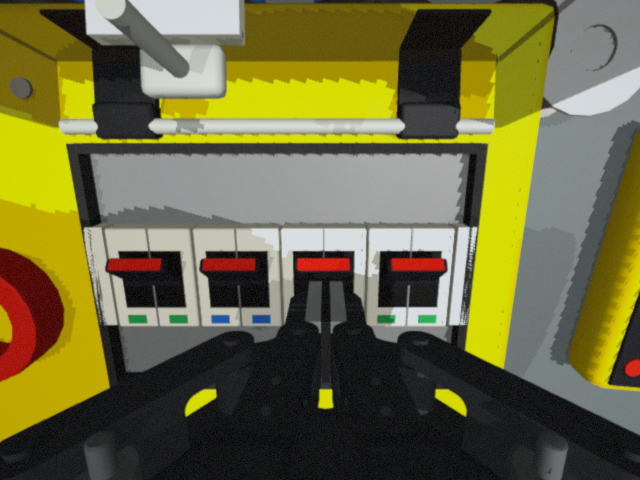

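{"fn": "step_arm", "kwargs": {"steps": "-1 -1 -0.34 0 0 0 0;-1 -1.3 -0.44 0 0 0 0;-1 0 0 3 0 0 0;-1 0 0 4 0 0 0;-1 0 0 4.5 0 0 0;-1 0 0 4.5 0 0 0;-1 0 0 2 0 0 0;-1 0 0 0 0 0 0"}}

```text
clock: 7.6
tcp_pos: [0.51, -0.0865, 0.2909]
orientation: [[0.006, 0.32, -0.947], [-0.002, -0.947, -0.32], [-1.0, 0.003, -0.005]]
contact_force: [0.8, 0.1, -0.0]
width: 0.001
```

```bash
python3 - <<'E'
from h import *
import cv2
o=arm.get_obs();print(o['clock'],o['tcp_pos'])
w=arm.snapshot("wrist");cv2.imwrite("pics/w5.png",w)
H=np.array([.5943,-.0382]);ex=np.array([.947,.321])
prev=None
for a in [1.75,1.65,1.5,1.35,1.2,1.05,.9,.75,.6,.45,.3,.15,.05,0,-.058]:
    r=107+11*max(0,1-a/1.2)
    x=-r*np.cos(a)+30*np.sin(a)+11; z=96+r*np.sin(a)+30*np.cos(a)
    p=np.r_[H+ex*x/1e3,z/1e3]
    print(a,round(x),np.round(p*100,1), None if prev is None else np.round((p-prev)*100,2)); prev=p
E
```

```text
7.6 [ 0.50998679 -0.08647253  0.29087827]
1.75 60 [65.1 -1.9 19.6] None
1.65 49 [64.1 -2.2 20. ] [-0.97 -0.33  0.44]
1.5 33 [62.6 -2.7 20.5] [-1.52 -0.51  0.46]
1.35 17 [61.  -3.3 20.7] [-1.56 -0.53  0.21]
1.2 0 [59.4 -3.8 20.7] [-1.58 -0.53 -0.04]
1.05 -17 [57.8 -4.4 20.5] [-1.62 -0.55 -0.17]
0.9 -34 [56.2 -4.9 20.1] [-1.59 -0.54 -0.43]
0.75 -50 [54.7 -5.4 19.4] [-1.53 -0.52 -0.69]
0.6 -65 [53.3 -5.9 18.4] [-1.43 -0.48 -0.94]
0.45 -78 [52.  -6.3 17.3] [-1.29 -0.44 -1.17]
0.3 -90 [50.9 -6.7 15.9] [-1.11 -0.38 -1.38]
0.15 -100 [50.  -7.  14.3] [-0.91 -0.31 -1.56]
0.05 -105 [49.5 -7.2 13.2] [-0.48 -0.16 -1.13]
0 -107 [49.3 -7.3 12.6] [-0.2  -0.07 -0.58]
-0.058 -109 [49.1 -7.3 11.9] [-0.2  -0.07 -0.69]
```

View pics/w5.png

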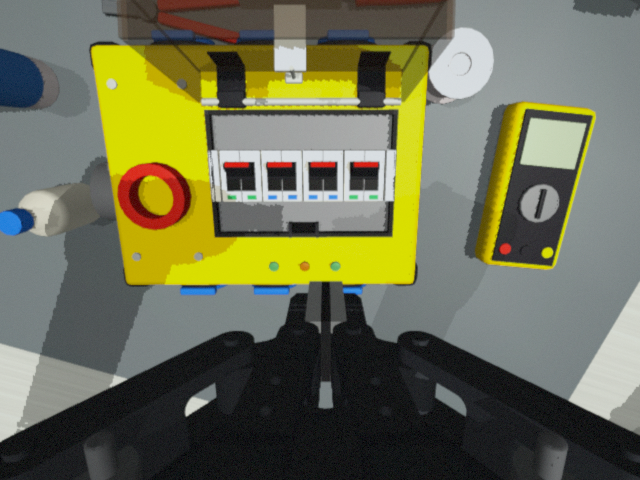

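{"fn": "step_arm", "kwargs": {"steps": "-1 2.5 1.2 0 0 0 0;-1 3.5 1.6 0 0 0 0;-1 3.5 1.6 0 0 0 0;-1 3.5 1.6 0 0 0 0;-1 3.3 1.4 0 0 0 0;-1 0.2 0 -2 0 0 0;-1 0 0 -3 0 0 0;-1 0 0 -3 0 0 0;-1 0 0 -1.5 0 0 0;-1 0 0 0 0 0 0"}}

```text
clock: 8.65
tcp_pos: [0.6725, -0.0125, 0.1889]
orientation: [[-0.006, 0.321, -0.947], [-0.0, -0.947, -0.321], [-1.0, -0.002, 0.005]]
contact_force: [-0.1, 0.5, 0.1]
width: -0.001
```

```bash
python3 - <<'E'
from h import *
import cv2
o=arm.get_obs();print(o['clock'],o['tcp_pos'],o['contact_force'])
s=arm.snapshot("scene")
s=cv2.resize(s[80:320,140:420],None,fx=2.4,fy=2.4)
cv2.imwrite("pics/s6.png",s)
E
```

```text
8.65 [ 0.67247164 -0.01250076  0.1889387 ] [-0.09309699  0.45122129  0.12526894]
```

View pics/s6.png

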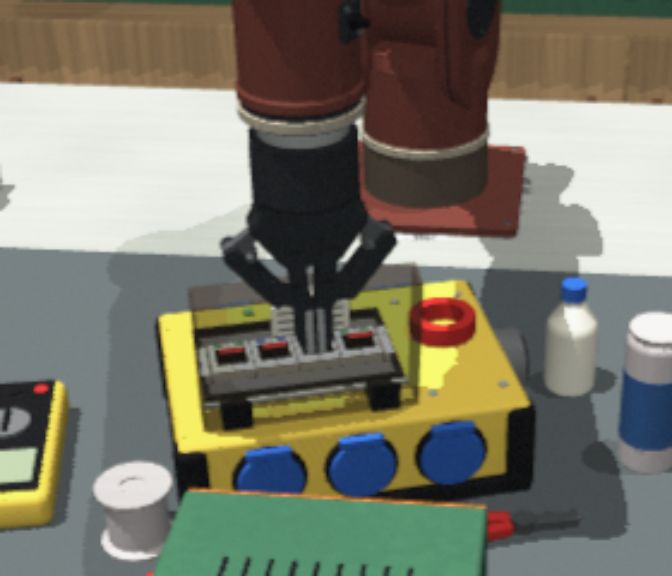

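{"fn": "step_arm", "kwargs": {"steps": "-1 -1.05 -0.35 0.35 0 0 0;-1 -1.05 -0.35 0.35 0 0 0;-1 -0.5 -0.16 0.22 0 0 0;-1 -0.5 -0.16 0.22 0 0 0;-1 -0.5 -0.17 0.15 0 0 0;-1 -0.5 -0.17 0.15 0 0 0;-1 -0.5 -0.17 0.15 0 0 0;-1 -0.52 -0.18 0.07 0 0 0;-1 -0.52 -0.18 0.07 0 0 0;-1 -0.52 -0.18 0.07 0 0 0"}}

```text
clock: 9.7
tcp_pos: [0.6125, -0.0326, 0.2103]
orientation: [[-0.0, 0.321, -0.947], [0.0, -0.947, -0.321], [-1.0, -0.0, 0.0]]
contact_force: [1.1, 1.2, 0.7]
width: 0.003
```

{"fn": "step_arm", "kwargs": {"steps": "-1 -0.53 -0.18 0 0 0 0;-1 -0.53 -0.18 0 0 0 0;-1 -0.53 -0.18 0 0 0 0;-1 -0.54 -0.18 -0.06 0 0 0;-1 -0.54 -0.18 -0.06 0 0 0;-1 -0.54 -0.18 -0.06 0 0 0;-1 -0.53 -0.18 -0.14 0 0 0;-1 -0.53 -0.18 -0.14 0 0 0;-1 -0.53 -0.18 -0.14 0 0 0"}}

```text
clock: 10.6
tcp_pos: [0.5645, -0.049, 0.2041]
orientation: [[-0.0, 0.321, -0.947], [0.0, -0.947, -0.321], [-1.0, -0.0, 0.0]]
contact_force: [1.9, 1.4, -0.1]
width: 0.003
```

```bash
python3 - <<'E'
from h import *
import cv2
o=arm.get_obs();print(o['clock'],o['tcp_pos'],o['contact_force'])
s=arm.snapshot("scene");w=arm.snapshot("wrist")
s=cv2.resize(s[80:320,140:420],None,fx=2,fy=2)
w=cv2.resize(w,None,fx=.5,fy=.5)
cv2.imwrite("pics/s7.png",s);cv2.imwrite("pics/w7.png",w)
E
```

```text
10.6 [ 0.56448503 -0.04903002  0.20414045] [ 1.91010004  1.39912054 -0.11141836]
```

View pics/s7.png

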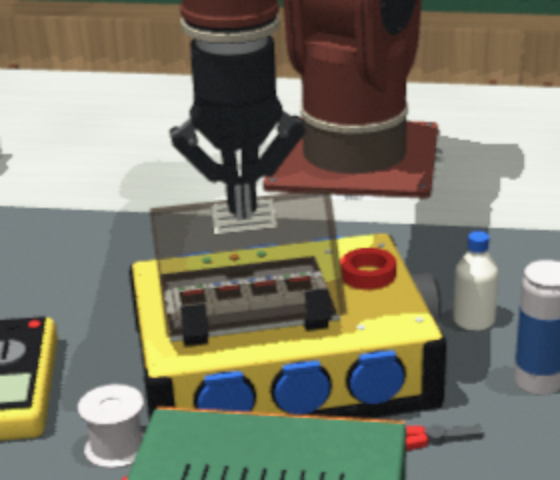

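View pics/w7.png

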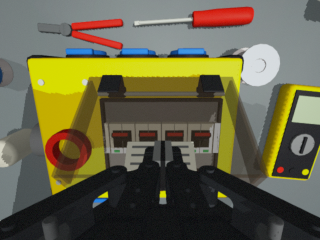

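{"fn": "step_arm", "kwargs": {"steps": "-1 -0.57 -0.18 -0.32 0 0 0;-1 -0.57 -0.18 -0.32 0 0 0;-1 -0.57 -0.18 -0.32 0 0 0;-1 -0.48 -0.16 -0.32 0 0 0;-1 -0.48 -0.16 -0.32 0 0 0;-1 -0.48 -0.16 -0.32 0 0 0;-1 -0.43 -0.14 -0.39 0 0 0;-1 -0.43 -0.14 -0.39 0 0 0;-1 -0.43 -0.14 -0.39 0 0 0"}}

```text
clock: 11.6
tcp_pos: [0.5202, -0.0633, 0.173]
orientation: [[-0.0, 0.321, -0.947], [0.0, -0.947, -0.321], [-1.0, -0.0, 0.0]]
contact_force: [1.0, 0.7, 0.7]
width: -0.001
```

{"fn": "step_arm", "kwargs": {"steps": "-1 -0.37 -0.13 -0.46 0 0 0;-1 -0.37 -0.13 -0.46 0 0 0;-1 -0.37 -0.13 -0.46 0 0 0;-1 -0.3 -0.1 -0.52 0 0 0;-1 -0.3 -0.1 -0.52 0 0 0;-1 -0.3 -0.1 -0.52 0 0 0;-1 -0.24 -0.08 -0.55 0 0 0;-1 -0.24 -0.08 -0.55 0 0 0"}}

```text
clock: 12.4
tcp_pos: [0.4956, -0.0718, 0.1326]
orientation: [[0.0, 0.321, -0.947], [0.0, -0.947, -0.321], [-1.0, 0.0, -0.0]]
contact_force: [1.0, 0.8, 0.7]
width: 0.003
```

Now press home to z ≈ 0.119–0.120.

{"fn": "step_arm", "kwargs": {"steps": "-1 -0.2 -0.05 -0.5 0 0 0;-1 0 0 -0.3 0 0 0;-1 0 0 -0.3 0 0 0;-1 0 0 -0.1 0 0 0;-1 0 0 -0.1 0 0 0;-1 0 0 0 0 0 0"}}

```text
clock: 13.0
tcp_pos: [0.4935, -0.0723, 0.1203]
orientation: [[-0.001, 0.321, -0.947], [-0.0, -0.947, -0.321], [-1.0, -0.0, 0.001]]
contact_force: [-4.8, -0.8, 5.2]
width: -0.001
```

{"fn": "step_arm", "kwargs": {"steps": "-1 0 0 -0.1 0 0 0;-1 0 0 0 0 0 0"}}

```text
clock: 13.2
tcp_pos: [0.4935, -0.0723, 0.1201]
orientation: [[-0.0, 0.321, -0.947], [-0.001, -0.947, -0.321], [-1.0, 0.0, 0.001]]
contact_force: [-6.8, -0.7, 15.1]
width: -0.001
```

Firm stop (15 N). Release straight up.

{"fn": "step_arm", "kwargs": {"steps": "-1 0 0 1 0 0 0;-1 0 0 2 0 0 0;-1 0 0 4 0 0 0;-1 0 0 4 0 0 0;-1 0 0 4 0 0 0;-1 0 0 0 0 0 0;-1 0 0 0 0 0 0;-1 0 0 0 0 0 0;-1 0 0 0 0 0 0;-1 0 0 0 0 0 0"}}

```text
clock: 14.2
tcp_pos: [0.4933, -0.0722, 0.268]
orientation: [[-0.002, 0.321, -0.947], [0.0, -0.947, -0.321], [-1.0, -0.001, 0.001]]
contact_force: [1.1, -0.7, 0.2]
width: 0.001
```

```bash
python3 - <<'E'
from h import *
import cv2
o=arm.get_obs();print(o['clock'],o['tcp_pos'],o['contact_force'])
s=arm.snapshot("scene");w=arm.snapshot("wrist")
s=cv2.resize(s[80:320,140:420],None,fx=2,fy=2)
cv2.imwrite("pics/s8.png",s);cv2.imwrite("pics/w8.png",w)
E
```

```text
14.2 [ 0.49325321 -0.07215046  0.26803928] [ 1.06936016 -0.69356097  0.19248864]
```

View pics/s8.png

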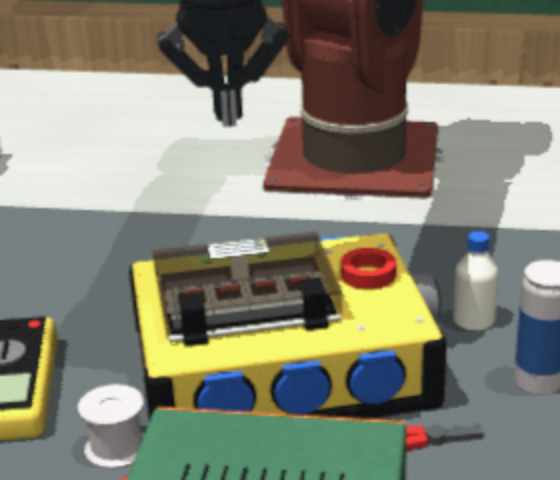

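View pics/w8.png

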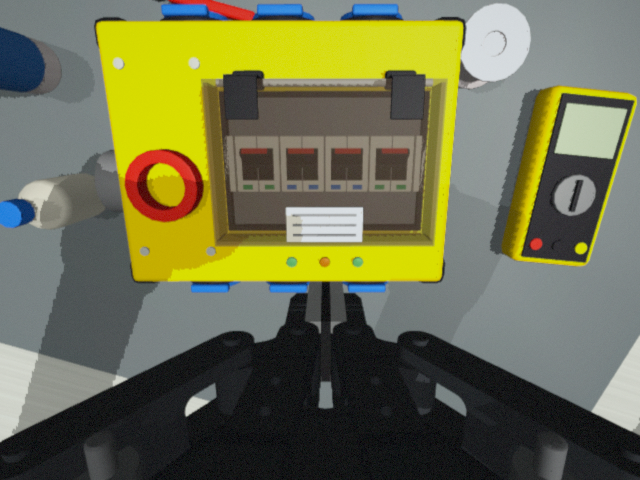

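{"fn": "step_arm", "kwargs": {"steps": "-1 0 0 0 0 0 0;-1 0 0 0 0 0 0;-1 0 0 0 0 0 0;-1 0 0 0 0 0 0;-1 0 0 0 0 0 0;-1 0 0 0 0 0 0;-1 0 0 0 0 0 0;-1 0 0 0 0 0 0"}}

```text
clock: 15.1
tcp_pos: [0.4936, -0.0722, 0.269]
orientation: [[-0.0, 0.321, -0.947], [0.0, -0.947, -0.321], [-1.0, -0.0, 0.0]]
contact_force: [-0.6, -0.4, 0.4]
width: -0.001
```

```bash
python3 - <<'E'
from h import *
import cv2
a=cv2.imread("pics/scene0.png");w8=cv2.imread("pics/w8.png")
s=arm.snapshot("scene");w=arm.snapshot("wrist")
print("wrist diff since",cv2.absdiff(w,w8)[:290].max(axis=2).__gt__(40).sum())
d=cv2.absdiff(a,s).max(axis=2)>40
d[:190]=0;ys,xs=np.nonzero(d);print("scene vs start changed px",len(xs),(xs.min(),xs.max(),ys.min(),ys.max()) if len(xs) else "")
print("pad px exp",proj("wrist",[.493,-.0725,.127]), "diff in box region",d[185:295,195:365].sum())
E
```

```text
wrist diff since 4638
scene vs start changed px 1743 (np.int64(92), np.int64(389), np.int64(190), np.int64(250))
pad px exp [326.29849808 225.23557313] diff in box region 1136
```

```bash
python3 - <<'E'
from h import *
import cv2
a=cv2.imread("pics/scene0.png")[185:295,195:365]
s=arm.snapshot("scene")[185:295,195:365];w=arm.snapshot("wrist")
f=lambda x:cv2.resize(x,None,fx=2.2,fy=2.2)
cv2.imwrite("pics/f.png",np.vstack([np.hstack([f(a),f(s)]),cv2.resize(w[:290],(748,339))]))
E
```

```text
(no output)
```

View pics/f.png

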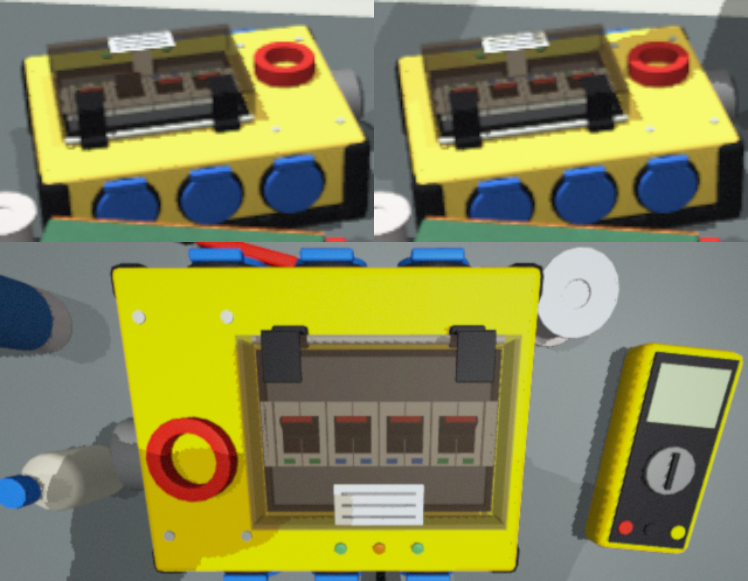

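The cover sits in the same place as at the start. All four toggles lean back, and the bystanders haven't moved; the image differences are shadows.

```bash
python3 -c "
from rig import arm
print(arm.close_job())"
```

```text
the job is handed in; nothing more can be done
None
```

The job is done and handed in at about 15 s on the robot's clock; no verdict was reported.

- **What I did:** I pressed the thumb pad to its stop (19 N) and lifted clear, and the cover popped open. I pushed the tripped toggle, third from the left, over to on. I then drew the cover down from behind, pressed it to its stop (15 N) and let go.
- **Last checks:** Nearly 2 s after release, with the arm about 15 cm above and touching nothing, the cover sat exactly as in the first picture. All four toggles leaned back to on. The items I could see (tape roll, multimeter, spool, bottle, can) looked unmoved.
- **Disagreement:** My automatic picture comparisons did flag changed pixels. Viewed closely, the scene-picture changes were the arm's shadow and the flipped toggle. I put the wrist-picture ones down to about 1 mm of camera movement.
- **Not checked closely:** I did not take a final top view of the screwdriver and pliers, which were only partly in view at the end. Nothing came near them.

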